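# Cap the full sugar dredger

### The job

One of the two steel sugar dredgers has just been refilled: pick one up to feel by its weight which is the full one, and stand it back on the worktop. Press the black snap cap onto the full dredger where it stands until it clicks, keep bearing down firmly after the click until it is hard home, then lift the dredger by its cap alone a good hand's width off the worktop and finish still holding it there, upright and still. Leave the empty dredger standing open and do not disturb the mug, salt shaker and notepad.

Things in the scene. Friction and masses are not known exactly. Their poses are not given: they have to be found in the camera images.
- dredger_p: One of two look-alike steel sugar dredgers, loose: round body 58 mm across (59 over rolled beads) to 74 mm height, shoulder to a 34 mm neck, snap bead 39 mm across at 94 mm, taper to a 29 mm sifter plate at the top, 104 mm. One is full (about 0.45 kg), one empty (0.13 kg); only weight tells, either may be it. Origin: centre of underside; z up its axis
- dredger_q: The other of two look-alike steel sugar dredgers, loose: round body 58 mm across (59 over rolled beads) to 74 mm height, shoulder to a 34 mm neck, snap bead 39 mm across at 94 mm, taper to a 29 mm sifter plate at the top, 104 mm. One is full (about 0.45 kg), one empty (0.13 kg); only weight tells, either may be it. Origin: centre of underside; z up its axis
- cap: Black round snap cap, 52 mm outer diameter (53 over grip ribs), 32 mm tall, 0.1 kg, loose, standing on the worktop open side down, turned any way. Its skirt has a 42 mm bore, 26 mm deep, with a sprung sealing disc under the top. Home on a dredger its origin is 82 mm above the dredger's origin. Origin: centre of the skirt's lower edge; z up its axis
- cap_lugs (a point): Point on the cap's axis at the height of eight sprung lugs inside the skirt, 7 mm above its lower edge, 35 mm free between them. They meet the dredger's taper with the cap's origin about 92 mm above the dredger's; the push rises to about 12 to 20 N and drops at 89 to 87 mm (the click). The cap then carries the full dredger's weight with a good margin
- cap_top (a point): Centre of the cap's flat top, 32 mm above its lower edge. Below the click, from 85 mm, the seal pushes back, up to about 8 N, to the hard stop with the cap's origin 82 mm above the dredger's. Hard home means pressed there with more than 8 N for a moment; 12 to 20 N is right. Let off, the cap springs back to about 84 mm, still snapped on
- mug: Bystander: speckled white mug, 100 mm tall, 88 mm in diameter with a handle. Origin: centre of the underside
- salt_shaker: Bystander: glass salt shaker with a metal top, 44 mm in diameter, 90 mm tall. Origin: centre of the underside
- note_pad: Bystander: blue notepad lying flat, 148 by 109 mm, 14 mm thick. Origin: centre of the underside
Not all that is in view belongs to the job. There is more than one size of the cap; the one meant has the size given above. Leave any blue look-alike of the dredger_q alone.

How it is judged:
By the outcome, as a careful person would: the job done as asked, in the order asked, and still so for the second after the job is handed in, while the arm keeps its last pose, push and grip.
It also fails if it takes over 67 s, if anything falls off the work surface, if the arm or the gripper's body presses on something with over 40 N, if the wrist force passes 120 N, or if a joint passes its speed limit or range.

### The arm

A 6-joint arm with a two-finger parallel gripper is mounted at the origin on a cart in front of the work surface, level with it; the furniture and walls round the work are solid. World frame = base frame: x ahead of the robot, y to its left, z up, the work surface at z = 0. Lengths are in m, angles in rad, forces in N, time in s.
With the tool pointing down it reaches from about 0.35 to 0.925 m from the base axis. Payload 6.4 kg.
Tool frame: the origin (TCP) lies at the very end of the fingers, on their centre line; the grasp point (between the pads) lies 19 mm behind it; z points along the fingers, y is the line along which they close (so a half turn about z gives the same grasp; the last joint's range is limited). The gripper opens to 85 mm and grips with 20 to 120 N. Pads are 22 mm wide; open, the fingers measure 114 mm over their backs; the gripper's body (76 mm by 85 mm) begins 54 mm behind the grasp point. The pads swing forward as they close: fully open they stand 13 mm farther back than shut.
Start: joints at [-1.436, 0.245, 1.558, -0, 1.339, -0.174], TCP at [0.198, -0.619, 0.231] pointing down, gripper open.
Joint ranges: [-3.13, 3.13], [-1.02, 2.26], [0.13, 2.54], [-0.95, 4.09], [0.21, 2.88], [-2.74, 2.74]. Speed limits (rad/s): [2.57, 2.57, 3.14, 3.14, 3.14, 3.14].

### API

Orientations are given as a unit quaternion [x, y, z, w].
In Python, from plant import robot gives the robot as it stands.
- The arm moves only by the tool step_arm, never from a script. Its argument "moves" is a list of rows, each an object of numbers: "tx", "ty", "tz": the shift along the tool's x, y, z in m; "roll": the turn about the tool's z in rad; "claw": the finger opening in m, from 0 to 0.0854. In form: [{"tx": .., "ty": .., "tz": .., "roll": .., "claw": ..}, ...]. A call has 1 to 20 rows; each row shifts and turns the commanded pose from where the row before left it, along the tool's axes as they then stand; what a row does not reach is not made up. A row lasts 1/8 s, in which the tool goes at most 62.5 mm and 10.7 degrees, less where a joint would pass 70% of its speed; a pose out of reach is approached as far as the arm can. A call is refused whole if a number of a shift passes 0.0625 or a number of a turn 0.188, either way. A call with a gripper value outside its range is refused whole. The fingers move at their own pace and stop on an object; the grip force is fixed at half the most. Time passes only in rows, so rows that do not move let the fingers close. It gives the time, the measured TCP pose, the force, the opening and the grip force at its end, in the units of the state.
- robot.read_state(): the state, without advancing time (a new reading comes with each control period).
- robot.camera(name): name is "side" or "top" or "wrist"; returns a dict with "image" (480x640x3 uint8, red, green, blue), "fx", "fy", "cx", "cy" (pixels), "R" (3x3) and "t" (3): a world point X has camera coordinates R X + t; the wrist camera has in their place "hand_eye" (4x4, takes a point from camera to tool coordinates, whose origin is the TCP and whose axes are the flange's). Camera axes: x right, y down, z forward; pixel columns grow to the right and rows downward; lengths in m; the calibration is good to about 2 mm. A picture is of the moment at which its call begins: read the wrist's pose just before it. There is no depth.
- robot.finish_job(): hands the job in; it is judged then, once.
The state is a dict: "time": time; "joint_positions": joint angles; "qd": joint speeds; "tau": joint torques, N m; "eef_pos": TCP position; "eef_rot": TCP orientation; "wrist_force": force on the tool from outside, world axes, zero at the start; "moment": the same for the moment, N m; "opening": finger opening in m; "grasp_force": force on a finger pad.
Only numpy, scipy, OpenCV 4.12 (cv2) and the standard library are available. Lean on these libraries where they do the work, as an engineer would, in place of code of your own. Each camera call takes 0.05 s, during which the arm holds its last target. There are 200 camera calls.

## Working session

There is one attempt and no reset: what is moved stays moved. The work goes in short steps, Python scripts to look and compute and a tool call to move; the robot and the scene stay as the last step left them, time stands still between calls to the robot, and variables do not carry over. Pictures are saved under pics/ and viewed, at most 12 in all, crops included, and the job is handed in when it is done.

Besides the shell and the picture viewer there is one more tool, called after ">>>" by a JSON object that holds its "fn" and its "kwargs", one argument or row to a line. step_arm: Moves the arm, as the interface text tells. Its arguments: {"type":"object","properties":{"moves":{"type":"array"}},"required":["moves"]}

```bash
mkdir -p pics
cat > h.py <<'E'
import numpy as np, cv2
from plant import robot
from scipy.spatial.transform import Rotation as Ro
def snap(n,f):
    c=robot.camera(n); cv2.imwrite(f'pics/{f}.png',c['image'][:,:,::-1]); return c
def pix2w(c,u,v,z):
    R=np.array(c['R']);t=np.array(c['t'])
    d=R.T@np.array([(u-c['cx'])/c['fx'],(v-c['cy'])/c['fy'],1]);o=-R.T@t
    return o+d*(z-o[2])/d[2]
def w2pix(c,X):
    p=np.array(c['R'])@np.array(X)+np.array(c['t']); return c['fx']*p[0]/p[2]+c['cx'],c['fy']*p[1]/p[2]+c['cy']
def wristcam(f):
    s=robot.read_state(); c=snap('wrist',f)
    T=np.eye(4);T[:3,:3]=Ro.from_quat(s['eef_rot']).as_matrix();T[:3,3]=s['eef_pos']
    M=np.linalg.inv(T@np.array(c['hand_eye'])); c['R']=M[:3,:3];c['t']=M[:3,3]; return c
E
python3 - <<'E'
from h import *
import pickle
s=robot.read_state();print(s['eef_pos'],s['eef_rot'],s['wrist_force'],s['time'])
print(Ro.from_quat(s['eef_rot']).as_matrix().round(3))
for n in('top','side'):
    c=snap(n,n+'0');print(n,c['fx'],c['cx'],c['cy'],-np.array(c['R']).T@c['t']);pickle.dump(c,open(n+'.pkl','wb'))
E
```

```text
[ 0.19748723 -0.61867395  0.23016466] [ 9.88102969e-01  1.53790643e-01  1.70964399e-05 -9.79893189e-04] [0.2931429  0.89837446 0.26754648] 0.0
[[ 0.953  0.304 -0.   ]
 [ 0.304 -0.953  0.002]
 [ 0.    -0.002 -1.   ]]
top 471.99459809356625 315.9483933440367 232.9241274346517 [ 0.36709571 -0.02470763  1.35938487]
side 610.253028211352 315.33505632888455 242.38124499022928 [0.36848195 1.09515897 1.13592084]
```

View pics/top0.png

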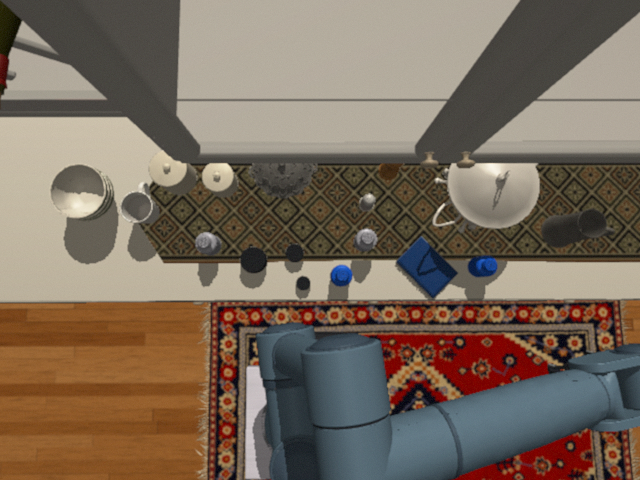

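View pics/side0.png

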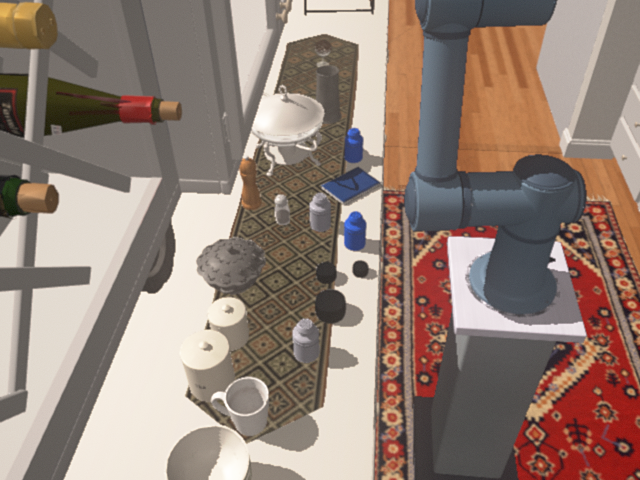

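Top: steel dredgers near (207,242) and (366,240); black caps at (254,260), (294,254), (303,284); salt shaker (367,202), mug (138,205), notepad (427,266), blue look-alikes (341,275) and (483,266). The side view shows the same layout.

Run:
```python
from h import *
import pickle
c=pickle.load(open('top.pkl','rb'));s=pickle.load(open('side.pkl','rb'))
def tri(a,b):
    A=[];B=[]
    for cam,(u,v) in((c,a),(s,b)):
        P=np.hstack([cam['R'],np.array(cam['t'])[:,None]])
        for r,val in((0,(u-cam['cx'])/cam['fx']),(1,(v-cam['cy'])/cam['fy'])):
            w=P[r]-val*P[2];A.append(w[:3]);B.append(-w[3])
    return np.linalg.lstsq(np.array(A),np.array(B),rcond=None)[0].round(3)
for n,a,b in[('dA top',(208,240),(305,325)),('dB top',(366.5,237),(320,199)),('capL',(254,260),(330,298)),('capM',(294,253),(326,267)),('capS',(303,284),(361,266)),('salt',(367,199),(282,200))]: print(n,tri(a,b))
# caps: threshold
for cam,im,rg in((c,'top0',(235,315,240,300)),(s,'side0',(305,375,250,330))):
    g=cv2.imread(f'pics/{im}.png').max(2);m=np.zeros_like(g);x0,x1,y0,y1=rg;m[y0:y1,x0:x1]=(g[y0:y1,x0:x1]<45)
    n,l,st,ce=cv2.connectedComponentsWithStats(m)
    for i in range(1,n):
        if st[i,4]>60:print(im,st[i],ce[i].round(1))
t=cv2.imread('pics/top0.png')[180:310,180:400];s_=cv2.imread('pics/side0.png')[180:380,270:390]
cv2.imwrite('pics/crop.png',np.hstack([cv2.resize(t,None,fx=2.3,fy=2.3)[:299],cv2.resize(s_,(180,299))]))
```

```text
dA top [0.496 0.253 0.087]
dB top [ 0.502 -0.175  0.094]
capL [0.447 0.134 0.045]
capM [0.466 0.023 0.036]
capS [ 0.379 -0.002  0.022]
salt [ 0.608 -0.18   0.08 ]
top0 [268 243  47  19 298] [293.2 253.6]
top0 [235 247  32  26 527] [252.8 259.7]
top0 [297 277  12  13 119] [302.7 283. ]
```

View pics/crop.png

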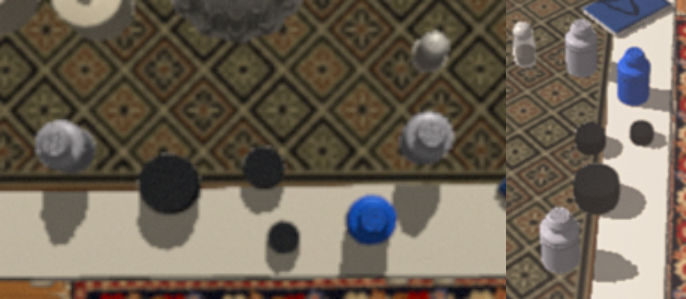

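Crop: the middle black cap (≈17 px ≈ 50 mm) is the right one; the left one is ≈73 mm and the small one ≈36 mm. I'll go to the nearer dredger B at (0.502,-0.175).

>>> {"fn": "step_arm", "kwargs": {
  "moves": [
    {"roll": 0.155},
    {"roll": 0.154},
    {"tx": 0.0253,"ty": -0.037},
    {"tx": 0.0253,"ty": -0.037},
    {"tx": 0.0253,"ty": -0.037},
    {"tx": 0.0253,"ty": -0.037},
    {"tx": 0.0253,"ty": -0.037},
    {"tx": 0.0253,"ty": -0.037},
    {"tx": 0.0253,"ty": -0.037},
    {"tx": 0.0253,"ty": -0.037},
    {"tx": 0.0253,"ty": -0.037},
    {"tx": 0.0253,"ty": -0.037},
    {"tx": 0.0253,"ty": -0.037},
    {"tx": 0.0253,"ty": -0.037},
    {}
  ]
}}

```text
invalid input
```

Run:
```python
from h import *
import pickle
s=robot.read_state();print(s['time'],s['eef_pos'],s['joint_positions'],s['wrist_force']);print(Ro.from_quat(s['eef_rot']).as_matrix().round(3))
c=wristcam('w1');pickle.dump(c,open('w1.pkl','wb'))
print(-c['R'].T@c['t'])
for X in[(.502,-.175,.104),(.502,-.175,0),(.466,.023,.032),(.608,-.18,.09)]:print(X,np.round(w2pix(c,X),1))
```

```text
0.1 [ 0.19747571 -0.61872627  0.23025658] [-1.43609273e+00  2.45767487e-01  1.55892759e+00 -2.43488212e-05
  1.33872450e+00 -1.74112317e-01] [-0.46935353 -0.46031811  0.32317189]
[[ 0.953  0.304 -0.   ]
 [ 0.304 -0.953  0.002]
 [ 0.    -0.002 -1.   ]]
[ 0.26384696 -0.59779104  0.37217492]
(0.502, -0.175, 0.104) [-370.6 -631.7]
(0.502, -0.175, 0) [-106.9 -337.8]
(0.466, 0.023, 0.032) [-480.6 -457.5]
(0.608, -0.18, 0.09) [-347.9 -936.3]
```

View pics/w1.png

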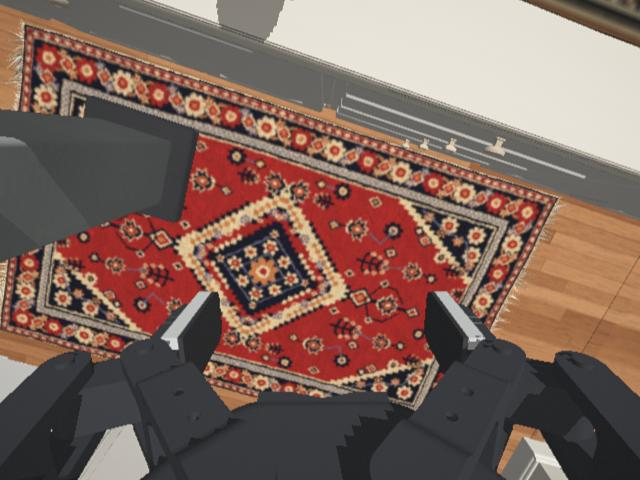

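The arm has not moved (picture still shows the rug; pads near (195,320) and (450,320)). The call was refused, so rows probably need all five keys.

>>> {"fn": "step_arm", "kwargs": {
  "moves": [
    {"tx": 0,"ty": 0,"tz": 0,"roll": 0.155,"claw": 0.085},
    {"tx": 0,"ty": 0,"tz": 0,"roll": 0.154,"claw": 0.085},
    {"tx": 0.0253,"ty": -0.037,"tz": 0,"roll": 0,"claw": 0.085},
    {"tx": 0.0253,"ty": -0.037,"tz": 0,"roll": 0,"claw": 0.085},
    {"tx": 0.0253,"ty": -0.037,"tz": 0,"roll": 0,"claw": 0.085},
    {"tx": 0.0253,"ty": -0.037,"tz": 0,"roll": 0,"claw": 0.085},
    {"tx": 0.0253,"ty": -0.037,"tz": 0,"roll": 0,"claw": 0.085},
    {"tx": 0.0253,"ty": -0.037,"tz": 0,"roll": 0,"claw": 0.085},
    {"tx": 0.0253,"ty": -0.037,"tz": 0,"roll": 0,"claw": 0.085},
    {"tx": 0.0253,"ty": -0.037,"tz": 0,"roll": 0,"claw": 0.085},
    {"tx": 0.0253,"ty": -0.037,"tz": 0,"roll": 0,"claw": 0.085},
    {"tx": 0.0253,"ty": -0.037,"tz": 0,"roll": 0,"claw": 0.085},
    {"tx": 0.0253,"ty": -0.037,"tz": 0,"roll": 0,"claw": 0.085},
    {"tx": 0.0253,"ty": -0.037,"tz": 0,"roll": 0,"claw": 0.085},
    {"tx": 0,"ty": 0,"tz": 0,"roll": 0,"claw": 0.085}
  ]
}}

```text
time: 2.02
eef_pos: [0.502, -0.1731, 0.2309]
eef_rot: [1.0, 0.002, -0.0, -0.0]
wrist_force: [-0.2, -0.0, 0.7]
opening: 0.0849
grasp_force: 0.0
```

Run:
```python
from h import *
import pickle
s=robot.read_state();print(s['time'],s['eef_pos'],s['joint_positions'],s['wrist_force']);print(Ro.from_quat(s['eef_rot']).as_matrix().round(3))
c=wristcam('w1');pickle.dump(c,open('w1.pkl','wb'))
print(-c['R'].T@c['t'])
for X in[(.502,-.175,.104),(.502,-.175,0),(.466,.023,.032),(.608,-.18,.09)]:print(X,np.round(w2pix(c,X),1))
```

```text
2.025 [ 0.50203174 -0.17309819  0.23094075] [-5.45800582e-01 -3.44186888e-02  1.86091621e+00  2.31109392e-04
  1.31575689e+00  1.02091313e+00] [-0.23827185 -0.01497171  0.73459187]
[[ 1.     0.004 -0.   ]
 [ 0.004 -1.     0.001]
 [-0.    -0.001 -1.   ]]
[ 0.57166892 -0.17252635  0.37280857]
(0.502, -0.175, 0.104) [325.6 230.4]
(0.502, -0.175, 0) [324.8 206.8]
(0.466, 0.023, 0.032) [134.6 246. ]
(0.608, -0.18, 0.09) [332.7  91.9]
```

View pics/w1.png

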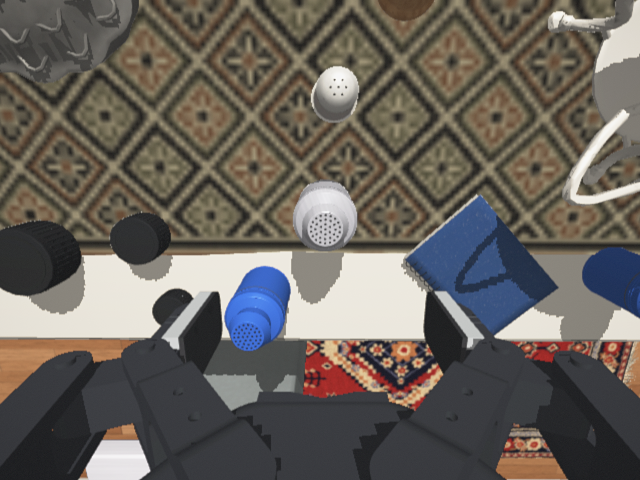

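Wrist view: the sifter plate at (325,230) matches the predicted (325.6,230.4), so position is confirmed. The notepad corner (405,262) lies clear, below finger height. Descend, grip, lift.

>>> {"fn": "step_arm", "kwargs": {
  "moves": [
    {"tx": 0,"ty": 0.002,"tz": 0.033,"roll": 0,"claw": 0.085},
    {"tx": 0,"ty": 0,"tz": 0.04,"roll": 0,"claw": 0.085},
    {"tx": 0,"ty": 0,"tz": 0.04,"roll": 0,"claw": 0.085},
    {"tx": 0,"ty": 0,"tz": 0.04,"roll": 0,"claw": 0.085},
    {"tx": 0,"ty": 0,"tz": 0.03,"roll": 0,"claw": 0.085},
    {"tx": 0,"ty": 0,"tz": 0.01,"roll": 0,"claw": 0.085},
    {"tx": 0,"ty": 0,"tz": 0,"roll": 0,"claw": 0.07},
    {"tx": 0,"ty": 0,"tz": 0,"roll": 0,"claw": 0.062},
    {"tx": 0,"ty": 0,"tz": 0,"roll": 0,"claw": 0.04},
    {"tx": 0,"ty": 0,"tz": 0,"roll": 0,"claw": 0.0},
    {"tx": 0,"ty": 0,"tz": 0,"roll": 0,"claw": 0.0},
    {"tx": 0,"ty": 0,"tz": 0,"roll": 0,"claw": 0.0}
  ]
}}

```text
time: 3.58
eef_pos: [0.5027, -0.1782, 0.0402]
eef_rot: [1.0, -0.0, 0.002, 0.001]
wrist_force: [0.8, -0.2, 5.9]
opening: 0.0565
grasp_force: 64.6
```

>>> {"fn": "step_arm", "kwargs": {
  "moves": [
    {"tx": 0,"ty": 0,"tz": -0.005,"roll": 0,"claw": 0.0},
    {"tx": 0,"ty": 0,"tz": -0.02,"roll": 0,"claw": 0.0},
    {"tx": 0,"ty": 0,"tz": -0.02,"roll": 0,"claw": 0.0},
    {"tx": 0,"ty": 0,"tz": -0.005,"roll": 0,"claw": 0.0},
    {"tx": 0,"ty": 0,"tz": 0,"roll": 0,"claw": 0.0},
    {"tx": 0,"ty": 0,"tz": 0,"roll": 0,"claw": 0.0},
    {"tx": 0,"ty": 0,"tz": 0,"roll": 0,"claw": 0.0},
    {"tx": 0,"ty": 0,"tz": 0,"roll": 0,"claw": 0.0}
  ]
}}

```text
time: 4.58
eef_pos: [0.501, -0.1772, 0.0878]
eef_rot: [1.0, -0.0, -0.0, -0.0]
wrist_force: [-0.4, -0.6, -0.6]
opening: 0.0565
grasp_force: 64.0
```

Run:
```python
from h import *
c=snap('side','s1');s=robot.read_state();print(s['wrist_force'],s['moment'],s['eef_pos'],s['opening'])
```

```text
[-0.18421308  0.50099064 -2.6460226 ] [-0.00415026 -0.04531183 -0.01413579] [ 0.50105464 -0.17722875  0.08793047] 0.056790875304031214
```

Run:
```python
from h import *
f=[];m=[]
for i in range(10):
    robot.camera('side');s=robot.read_state();f.append(s['wrist_force'][2])
print(np.round(f,2),np.mean(f),s['eef_pos'],s['time'])
```

```text
[-1.55 -1.35 -1.03 -0.93 -1.4  -1.65 -1.36 -0.47 -1.42 -1.53] -1.268119951996099 [ 0.50124236 -0.17731753  0.08830217] 5.125
```

Mean lifted load is 1.3 N, so dredger B is empty and A is the full one. Stand B back and rise.

>>> {"fn": "step_arm", "kwargs": {
  "moves": [
    {"tx": 0,"ty": 0,"tz": 0.02,"roll": 0,"claw": 0.0},
    {"tx": 0,"ty": 0,"tz": 0.018,"roll": 0,"claw": 0.0},
    {"tx": 0,"ty": 0,"tz": 0.007,"roll": 0,"claw": 0.0},
    {"tx": 0,"ty": 0,"tz": 0.003,"roll": 0,"claw": 0.0},
    {"tx": 0,"ty": 0,"tz": 0.0,"roll": 0,"claw": 0.0},
    {"tx": 0,"ty": 0,"tz": 0.0,"roll": 0,"claw": 0.0}
  ]
}}

```text
time: 5.88
eef_pos: [0.5016, -0.1776, 0.0407]
eef_rot: [1.0, -0.0, 0.0, 0.0]
wrist_force: [-0.1, -0.5, -0.7]
opening: 0.0563
grasp_force: 64.2
```

>>> {"fn": "step_arm", "kwargs": {
  "moves": [
    {"tx": 0,"ty": 0,"tz": 0.0,"roll": 0,"claw": 0.057},
    {"tx": 0,"ty": 0,"tz": 0.0,"roll": 0,"claw": 0.062},
    {"tx": 0,"ty": 0,"tz": 0,"roll": 0,"claw": 0.072},
    {"tx": 0,"ty": 0,"tz": 0,"roll": 0,"claw": 0.085},
    {"tx": 0,"ty": 0,"tz": 0,"roll": 0,"claw": 0.085},
    {"tx": 0,"ty": 0,"tz": 0,"roll": 0,"claw": 0.085},
    {"tx": 0,"ty": 0,"tz": -0.015,"roll": 0,"claw": 0.085},
    {"tx": 0,"ty": 0,"tz": -0.04,"roll": 0,"claw": 0.085},
    {"tx": 0,"ty": 0,"tz": -0.05,"roll": 0,"claw": 0.085},
    {"tx": 0,"ty": 0,"tz": -0.04,"roll": 0,"claw": 0.085},
    {"tx": -0.012,"ty": -0.05,"tz": 0,"roll": 0,"claw": 0.085},
    {"tx": -0.012,"ty": -0.05,"tz": 0,"roll": 0,"claw": 0.085},
    {"tx": -0.012,"ty": -0.05,"tz": 0,"roll": 0,"claw": 0.085},
    {"tx": 0,"ty": -0.05,"tz": 0,"roll": 0,"claw": 0.085},
    {"tx": 0,"ty": 0,"tz": 0,"roll": 0,"claw": 0.085},
    {"tx": 0,"ty": 0,"tz": 0,"roll": 0,"claw": 0.085}
  ]
}}

```text
time: 7.88
eef_pos: [0.4656, 0.0225, 0.1861]
eef_rot: [1.0, 0.0, 0.001, 0.0]
wrist_force: [-0.7, 0.5, -1.2]
opening: 0.0854
grasp_force: 0.0
```

Run:
```python
from h import *
import pickle
s=robot.read_state();print(s['time'],s['eef_pos'],s['wrist_force']);print(Ro.from_quat(s['eef_rot']).as_matrix().round(3))
c=wristcam('w2');pickle.dump(c,open('w2.pkl','wb'))
for X in[(.502,-.175,.104),(.466,.023,.032),(.466,.023,0),(.496,.253,.104)]:print(X,np.round(w2pix(c,X),1))
```

```text
7.875 [0.46556184 0.02249067 0.18611604] [-0.70771133  0.5218919  -1.19202379]
[[ 1.     0.     0.001]
 [ 0.    -1.    -0.001]
 [ 0.001  0.001 -1.   ]]
(0.502, -0.175, 0.104) [624.2 193.6]
(0.466, 0.023, 0.032) [322.4 222.5]
(0.466, 0.023, 0) [322.4 215.1]
(0.496, 0.253, 0.104) [-25.9 203.3]
```

View pics/w2.png

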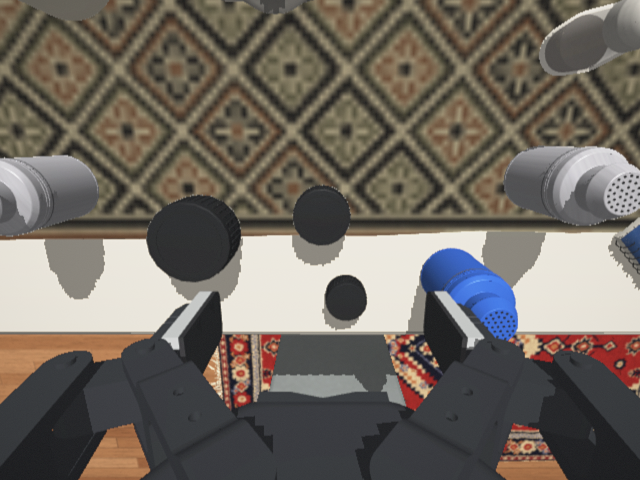

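Wrist view: the cap at about (321,215), predicted (322,222 top / 215 base). Fit the silhouette, and recheck the unloaded force and that B was really in the air.

```bash
cat >> h.py <<'E'
def circ(c,p,r,z,n=72):
    return np.array([w2pix(c,(p[0]+r*np.cos(a),p[1]+r*np.sin(a),z)) for a in np.linspace(0,2*np.pi,n)])
E
python3 - <<'E'
from h import *
import pickle
from scipy.optimize import minimize
c=pickle.load(open('w2.pkl','rb'));im=cv2.imread('pics/w2.png');g=im.max(2)
m=np.zeros_like(g);m[175:255,285:360]=g[175:255,285:360]<62
n,l,st,ce=cv2.connectedComponentsWithStats(m);i=1+np.argmax(st[1:,4]);print(c['fx'],st[i],ce[i]);M=(l==i)
def cost(p):
    h=cv2.convexHull(np.vstack([circ(c,p[:2],p[2],.032),circ(c,p[:2],p[2],0)]).astype(np.float32))
    k=np.zeros(g.shape,np.uint8);cv2.fillConvexPoly(k,np.round(h*16).astype(np.int32),1,shift=4);return (k.astype(bool)^M).sum()
r=minimize(cost,[.466,.023,.0263],method='Nelder-Mead',options=dict(initial_simplex=[[.466,.023,.0263],[.47,.023,.0263],[.466,.027,.0263],[.466,.023,.0275]]));print(r.x,r.fun)
f=[]
for i in range(8): f.append(0) or robot.camera('side');f[-1]=robot.read_state()['wrist_force'][2]
print(np.round(f,2),np.mean(f))
S=cv2.imread('pics/side0.png')[150:270,280:400];T=cv2.imread('pics/s1.png')[150:270,280:400]
cv2.imwrite('pics/cmp.png',cv2.resize(np.hstack([S,T]),None,fx=3,fy=3))
E
```

```text
342.6684723039636 [ 285  185   75   60 2697] [321.34186133 215.41082684]
[0.47075932 0.02410514 0.0245344 ] 179.0
[-0.41  0.98  0.01  0.46 -0.2  -1.4  -0.49  0.13] -0.11485821500249116
```

View pics/cmp.png

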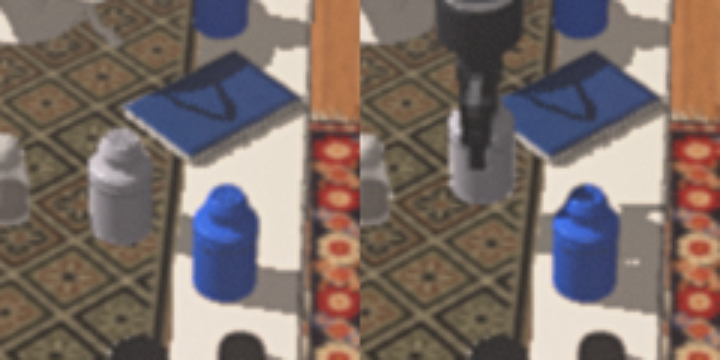

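The right half shows B clear of the top in the fingers (held ~5 cm up); unloaded force is −0.1 N, so B weighs ~1.2 N: empty. Refine the cap silhouette.

Run:
```python
from h import *
import pickle
c=pickle.load(open('w2.pkl','rb'));g=cv2.imread('pics/w2.png').max(2)
print('col',g[180:196,321],g[238:252,321]);print('row',g[214,286:300],g[214,344:358]);print('row228',g[228,286:300],g[228,344:358])
for p in[(.466,.023),(.470,.0235),(.472,.0235)]:
  for r in(.026,.0263):
    h=np.vstack([circ(c,p,r,.032),circ(c,p,r,0)]);print(p,r,h.min(0).round(1),h.max(0).round(1))
# check radius scale with small/large caps
for nm,(x0,x1,y0,y1) in dict(L=(130,255,185,290),S=(320,372,268,325)).items():
  m=(g[y0:y1,x0:x1]<62).astype(np.uint8);n,l,st,ce=cv2.connectedComponentsWithStats(m);i=1+np.argmax(st[1:,4]);print(nm,st[i],ce[i]+[x0,y0])
```

```text
col [119 121 120 119 121  97  49  46  49  66  70  57  53  54  53  50] [ 50  49  50  50  49  48  52 107 142 142 141 141 142 142]
row [122 120 115 113 108 112 128  64  47  50  50  51  50  50] [ 49  51  50  51  48  49  65 124 126 121 116 112 108 103]
row228 [102 102 103 103 103 104 104 104 101  58  47  51  49  50] [ 50  49  49  83 131 109 103 104 105 104 105 105 106 105]
(0.466, 0.023) 0.026 [293.1 188.4] [351.7 250.4]
(0.466, 0.023) 0.0263 [292.8 188.1] [352.1 250.8]
(0.47, 0.0235) 0.026 [292.4 184.2] [351.3 246.2]
(0.47, 0.0235) 0.0263 [292.1 183.9] [351.6 246.5]
(0.472, 0.0235) 0.026 [292.4 182.1] [351.3 244.1]
(0.472, 0.0235) 0.0263 [292.  181.8] [351.7 244.4]
L [   0   10  125   87 6353] [193.39981111 237.07980482]
S [   6    8   40   44 1432] [345.36173184 297.59846369]
```

>>> {"fn": "step_arm", "kwargs": {
  "moves": [
    {"tx": 0.0045,"ty": -0.001,"tz": 0.03,"roll": 0,"claw": 0.078},
    {"tx": 0,"ty": 0,"tz": 0.045,"roll": 0,"claw": 0.078},
    {"tx": 0,"ty": 0,"tz": 0.045,"roll": 0,"claw": 0.078},
    {"tx": 0,"ty": 0,"tz": 0.035,"roll": 0,"claw": 0.078},
    {"tx": 0,"ty": 0,"tz": 0.02,"roll": 0,"claw": 0.078},
    {"tx": 0,"ty": 0,"tz": 0.009,"roll": 0,"claw": 0.07},
    {"tx": 0,"ty": 0,"tz": 0,"roll": 0,"claw": 0.065},
    {"tx": 0,"ty": 0,"tz": 0,"roll": 0,"claw": 0.058},
    {"tx": 0,"ty": 0,"tz": 0,"roll": 0,"claw": 0.056}
  ]
}}

```text
time: 9.45
eef_pos: [0.4706, 0.0235, 0.0023]
eef_rot: [1.0, -0.0, 0.001, 0.0]
wrist_force: [-0.3, -0.3, 0.5]
opening: 0.0559
grasp_force: 0.0
```

Run:
```python
from h import *
s=robot.read_state();print(s['time'],s['eef_pos'],s['wrist_force'],s['opening'],s['grasp_force'])
wristcam('w3')
```

```text
9.45 [0.47064747 0.02353755 0.00226308] [-0.33463705 -0.29460352  0.54735354] 0.05594755626937278 0.0
```

View pics/w3.png

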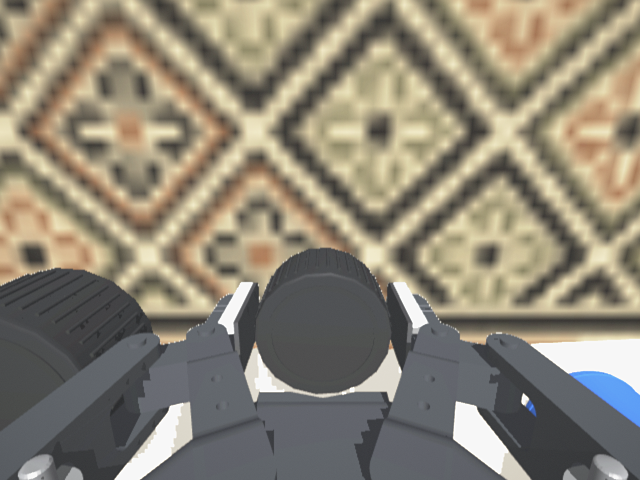

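The cap sits centred between the pads (top disc around (322,333), pads at 245 and 400). Close and lift.

>>> {"fn": "step_arm", "kwargs": {
  "moves": [
    {"tx": 0,"ty": 0,"tz": 0,"roll": 0,"claw": 0.045},
    {"tx": 0,"ty": 0,"tz": 0,"roll": 0,"claw": 0.0},
    {"tx": 0,"ty": 0,"tz": 0,"roll": 0,"claw": 0.0},
    {"tx": 0,"ty": 0,"tz": 0,"roll": 0,"claw": 0.0},
    {"tx": 0,"ty": 0,"tz": -0.01,"roll": 0,"claw": 0.0},
    {"tx": 0,"ty": 0,"tz": -0.04,"roll": 0,"claw": 0.0},
    {"tx": 0,"ty": 0,"tz": -0.05,"roll": 0,"claw": 0.0},
    {"tx": 0,"ty": 0,"tz": -0.05,"roll": 0,"claw": 0.0},
    {"tx": 0,"ty": 0,"tz": -0.02,"roll": 0,"claw": 0.0},
    {"tx": -0.005,"ty": -0.04,"tz": 0,"roll": 0,"claw": 0.0},
    {"tx": -0.005,"ty": -0.04,"tz": 0,"roll": 0,"claw": 0.0},
    {"tx": 0,"ty": -0.04,"tz": 0,"roll": 0,"claw": 0.0},
    {"tx": 0,"ty": -0.04,"tz": 0,"roll": 0,"claw": 0.0},
    {"tx": 0,"ty": 0,"tz": 0,"roll": 0,"claw": 0.0},
    {"tx": 0,"ty": 0,"tz": 0,"roll": 0,"claw": 0.0}
  ]
}}

```text
time: 11.38
eef_pos: [0.4596, 0.1834, 0.1714]
eef_rot: [1.0, 0.0, -0.0, 0.0]
wrist_force: [-0.3, -0.1, -1.3]
opening: 0.0501
grasp_force: 62.7
```

Run:
```python
from h import *
import pickle
s=robot.read_state();print(s['time'],s['eef_pos'],s['eef_rot'],s['wrist_force'],s['opening'],s['grasp_force'])
c=wristcam('w4');pickle.dump((c,s),open('w4.pkl','wb'))
p=s['eef_pos']
print('cap top circle pred',circ(c,p,.026,p[2]+.030).min(0),circ(c,p,.026,p[2]+.030).max(0))
for X in[(.496,.253,.104),(.496,.253,.074)]:print(X,np.round(w2pix(c,X),1))
```

```text
11.375 [0.45958168 0.18343784 0.17142241] [ 9.99999987e-01  3.73854270e-05 -1.17272749e-05  1.56825716e-04] [-0.28718887 -0.10459916 -1.26001846] 0.0501086550035497 62.74132593534887
cap top circle pred [253.31191287 271.04356486] [394.38771067 395.98889965]
(0.496, 0.253, 0.104) [210.  197.5]
(0.496, 0.253, 0.074) [223.6 190.7]
```

View pics/w4.png

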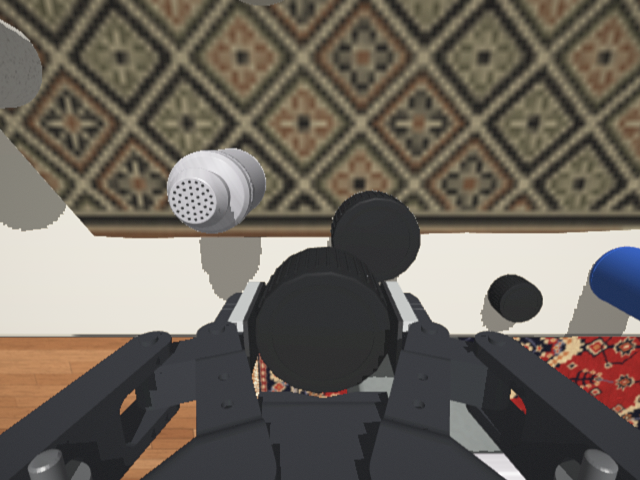

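Cap held level, ~1.2 N, centred (323,331 vs predicted 324,333). Dredger A's plate is at about (192,201), not the predicted (210,197), so its y is about 0.263. Move alongside to measure it straight on.

>>> {"fn": "step_arm", "kwargs": {
  "moves": [
    {"tx": -0.01,"ty": -0.04,"tz": 0,"roll": 0,"claw": 0.0},
    {"tx": -0.01,"ty": -0.04,"tz": 0,"roll": 0,"claw": 0.0},
    {"tx": 0,"ty": 0,"tz": 0,"roll": 0,"claw": 0.0},
    {"tx": 0,"ty": 0,"tz": 0,"roll": 0,"claw": 0.0}
  ]
}}

```text
time: 11.92
eef_pos: [0.4401, 0.2627, 0.1713]
eef_rot: [1.0, -0.001, -0.0, 0.0]
wrist_force: [0.5, -0.7, -1.5]
opening: 0.0501
grasp_force: 62.9
```

Run:
```python
from h import *
import pickle
s=robot.read_state();print(s['time'],s['eef_pos'])
c=wristcam('w5');d=snap('side','s5');pickle.dump((c,s,d),open('w5.pkl','wb'))
p=np.array(s['eef_pos'])
print(np.round(w2pix(c,(.494,.264,.104)),1))
im=cv2.imread('pics/w5.png');u,v=map(int,w2pix(c,(.494,.264,.104)))
a=cv2.resize(im[v-60:v+60,u-60:u+60],(480,480),interpolation=cv2.INTER_CUBIC)
uu,vv=map(int,w2pix(d,(.494,.264,.06)));print('side crop origin',uu-50,vv-50,'wrist',u-60,v-60)
b=cv2.resize(cv2.imread('pics/s5.png')[vv-50:vv+50,uu-25:uu+50],(300,480))
cv2.imwrite('pics/c5.png',np.hstack([a,b]))
```

```text
11.925 [0.44007851 0.26271075 0.17126339]
[320.9 168.4]
side crop origin 254 286 wrist 260 108
```

View pics/c5.png

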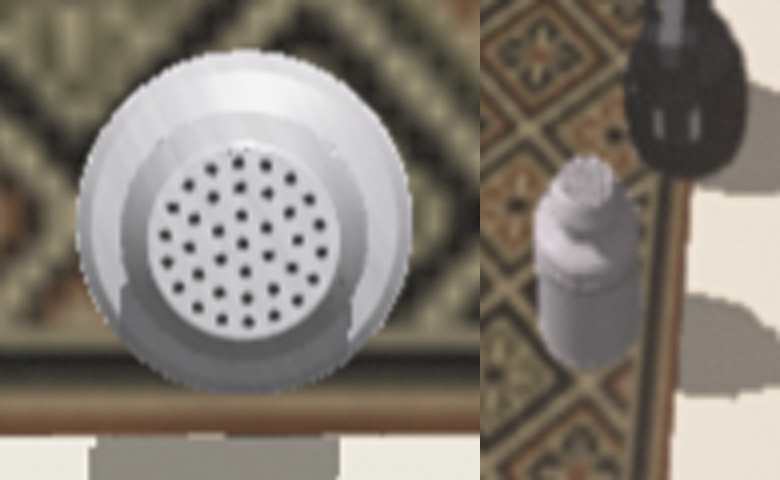

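The plate is centred at (320.6,167.6) px, 48 px wide (expected 47.6), so dredger A is at (0.4945, 0.264). Move over it and come down to just above contact.

>>> {"fn": "step_arm", "kwargs": {
  "moves": [
    {"tx": 0.0272,"ty": -0.0007,"tz": 0,"roll": 0,"claw": 0.0},
    {"tx": 0.0272,"ty": -0.0006,"tz": 0,"roll": 0,"claw": 0.0},
    {"tx": 0,"ty": 0,"tz": 0.03,"roll": 0,"claw": 0.0},
    {"tx": 0,"ty": 0,"tz": 0.03,"roll": 0,"claw": 0.0},
    {"tx": 0,"ty": 0,"tz": 0.01,"roll": 0,"claw": 0.0},
    {"tx": 0,"ty": 0,"tz": 0.003,"roll": 0,"claw": 0.0},
    {"tx": 0,"ty": 0,"tz": 0,"roll": 0,"claw": 0.0},
    {"tx": 0,"ty": 0,"tz": 0,"roll": 0,"claw": 0.0}
  ]
}}

```text
time: 13.02
eef_pos: [0.495, 0.2652, 0.0996]
eef_rot: [1.0, -0.0, 0.001, -0.0]
wrist_force: [-1.1, 0.4, -0.7]
opening: 0.0504
grasp_force: 62.9
```

>>> {"fn": "step_arm", "kwargs": {
  "moves": [
    {"tx": 0,"ty": 0,"tz": 0.002,"roll": 0,"claw": 0.0},
    {"tx": 0,"ty": 0,"tz": 0.002,"roll": 0,"claw": 0.0},
    {"tx": 0,"ty": 0,"tz": 0.0,"roll": 0,"claw": 0.0}
  ]
}}

```text
time: 13.4
eef_pos: [0.4943, 0.2648, 0.0943]
eef_rot: [1.0, -0.0, 0.0, 0.0]
wrist_force: [0.5, -0.8, 0.6]
opening: 0.0501
grasp_force: 63.2
```

>>> {"fn": "step_arm", "kwargs": {
  "moves": [
    {"tx": 0,"ty": 0,"tz": 0.0015,"roll": 0,"claw": 0.0},
    {"tx": 0,"ty": 0,"tz": 0.0,"roll": 0,"claw": 0.0}
  ]
}}

```text
time: 13.65
eef_pos: [0.4946, 0.2649, 0.0933]
eef_rot: [1.0, -0.0, 0.0, 0.0]
wrist_force: [-0.9, -3.4, 3.5]
opening: 0.0502
grasp_force: 63.6
```

Contact appears at the predicted height. The tool sits ~1 mm high in y, so I'll correct that and press.

>>> {"fn": "step_arm", "kwargs": {
  "moves": [
    {"tx": 0,"ty": 0.0008,"tz": 0.001,"roll": 0,"claw": 0.0},
    {"tx": 0,"ty": 0,"tz": 0.001,"roll": 0,"claw": 0.0},
    {"tx": 0,"ty": 0,"tz": 0.0,"roll": 0,"claw": 0.0}
  ]
}}

```text
time: 14.02
eef_pos: [0.4951, 0.2645, 0.0927]
eef_rot: [1.0, 0.0, 0.001, -0.0]
wrist_force: [-4.1, -2.9, 11.8]
opening: 0.05
grasp_force: 64.3
```

>>> {"fn": "step_arm", "kwargs": {
  "moves": [
    {"tx": 0,"ty": 0,"tz": 0.001,"roll": 0,"claw": 0.0},
    {"tx": 0,"ty": 0,"tz": 0.001,"roll": 0,"claw": 0.0},
    {"tx": 0,"ty": 0,"tz": 0.0,"roll": 0,"claw": 0.0}
  ]
}}

```text
time: 14.4
eef_pos: [0.4945, 0.2646, 0.0889]
eef_rot: [1.0, -0.0, 0.001, -0.001]
wrist_force: [1.5, 0.2, -1.9]
opening: 0.0502
grasp_force: 62.9
```

>>> {"fn": "step_arm", "kwargs": {
  "moves": [
    {"tx": 0,"ty": 0,"tz": 0.001,"roll": 0,"claw": 0.0},
    {"tx": 0,"ty": 0,"tz": 0.001,"roll": 0,"claw": 0.0},
    {"tx": 0,"ty": 0,"tz": 0.0,"roll": 0,"claw": 0.0}
  ]
}}

```text
time: 14.78
eef_pos: [0.4941, 0.2642, 0.0865]
eef_rot: [1.0, -0.0, -0.0, -0.0]
wrist_force: [0.3, 0.2, -1.3]
opening: 0.0501
grasp_force: 63.0
```

It clicked (11.8 N, then dropped). Continue to the hard stop.

>>> {"fn": "step_arm", "kwargs": {
  "moves": [
    {"tx": 0,"ty": 0,"tz": 0.001,"roll": 0,"claw": 0.0},
    {"tx": 0,"ty": 0,"tz": 0.001,"roll": 0,"claw": 0.0},
    {"tx": 0,"ty": 0,"tz": 0.001,"roll": 0,"claw": 0.0},
    {"tx": 0,"ty": 0,"tz": 0.0,"roll": 0,"claw": 0.0}
  ]
}}

```text
time: 15.28
eef_pos: [0.4944, 0.2643, 0.0845]
eef_rot: [1.0, -0.0, 0.0, -0.0]
wrist_force: [-2.8, -0.8, 6.2]
opening: 0.0507
grasp_force: 63.9
```

>>> {"fn": "step_arm", "kwargs": {
  "moves": [
    {"tx": 0,"ty": 0,"tz": 0.001,"roll": 0,"claw": 0.0},
    {"tx": 0,"ty": 0,"tz": 0.0005,"roll": 0,"claw": 0.0},
    {"tx": 0,"ty": 0,"tz": 0.0,"roll": 0,"claw": 0.0}
  ]
}}

```text
time: 15.65
eef_pos: [0.495, 0.2645, 0.0845]
eef_rot: [1.0, 0.0, 0.001, -0.0]
wrist_force: [-5.0, -1.4, 14.2]
opening: 0.0504
grasp_force: 64.4
```

Hard stop: z is unchanged at 0.0845 (origin 82 mm) while the force rises to 14 N. Hold slightly firmer for a moment.

>>> {"fn": "step_arm", "kwargs": {
  "moves": [
    {"tx": 0,"ty": 0,"tz": 0.0004,"roll": 0,"claw": 0.0},
    {"tx": 0,"ty": 0,"tz": 0.0,"roll": 0,"claw": 0.0},
    {"tx": 0,"ty": 0,"tz": 0.0,"roll": 0,"claw": 0.0},
    {"tx": 0,"ty": 0,"tz": 0.0,"roll": 0,"claw": 0.0},
    {"tx": 0,"ty": 0,"tz": 0.0,"roll": 0,"claw": 0.0},
    {"tx": 0,"ty": 0,"tz": 0.0,"roll": 0,"claw": 0.0}
  ]
}}

```text
time: 16.4
eef_pos: [0.4952, 0.2645, 0.0845]
eef_rot: [1.0, 0.0, 0.001, -0.0]
wrist_force: [-5.1, -2.0, 14.9]
opening: 0.0503
grasp_force: 64.6
```

>>> {"fn": "step_arm", "kwargs": {
  "moves": [
    {"tx": 0,"ty": 0,"tz": -0.003,"roll": 0,"claw": 0.0},
    {"tx": 0,"ty": 0,"tz": -0.003,"roll": 0,"claw": 0.0},
    {"tx": 0,"ty": 0,"tz": -0.01,"roll": 0,"claw": 0.0},
    {"tx": 0,"ty": 0,"tz": -0.02,"roll": 0,"claw": 0.0},
    {"tx": 0,"ty": 0,"tz": -0.02,"roll": 0,"claw": 0.0},
    {"tx": 0,"ty": 0,"tz": -0.02,"roll": 0,"claw": 0.0},
    {"tx": 0,"ty": 0,"tz": -0.02,"roll": 0,"claw": 0.0},
    {"tx": 0,"ty": 0,"tz": -0.02,"roll": 0,"claw": 0.0},
    {"tx": 0,"ty": 0,"tz": -0.015,"roll": 0,"claw": 0.0},
    {"tx": 0,"ty": 0,"tz": -0.01,"roll": 0,"claw": 0.0},
    {"tx": 0,"ty": 0,"tz": -0.005,"roll": 0,"claw": 0.0},
    {"tx": 0,"ty": 0,"tz": 0,"roll": 0,"claw": 0.0},
    {"tx": 0,"ty": 0,"tz": 0,"roll": 0,"claw": 0.0},
    {"tx": 0,"ty": 0,"tz": 0,"roll": 0,"claw": 0.0},
    {"tx": 0,"ty": 0,"tz": 0,"roll": 0,"claw": 0.0},
    {"tx": 0,"ty": 0,"tz": 0,"roll": 0,"claw": 0.0}
  ]
}}

```text
time: 18.4
eef_pos: [0.4942, 0.2642, 0.2278]
eef_rot: [1.0, -0.0, -0.0, 0.0]
wrist_force: [-0.8, -0.5, -6.2]
opening: 0.05
grasp_force: 63.6
```

Run:
```python
from h import *
f=[]
for i in range(6): c=robot.camera('side');f.append(robot.read_state()['wrist_force'][2])
s=robot.read_state();print(np.mean(f),s['eef_pos'],s['moment'],s['time'])
snap('side','s6')
```

```text
-5.862256529586415 [0.49424838 0.26417255 0.22787604] [-0.07887293  0.01767332 -0.01312372] 18.7
```

View pics/s6.png

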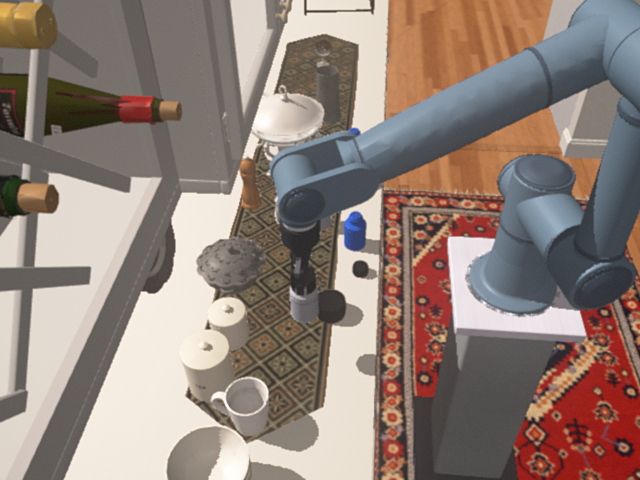

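The dredger hangs upright from its cap at about (303,300), ~14 cm up. The load is 5.9 N, which is the full dredger plus the cap. Hand in.

```bash
python3 -c "
from plant import robot
print(robot.finish_job())"
```

```text
the job is handed in; nothing more can be done
None
```

The full dredger is capped: it clicked, was pressed hard home at about 15 N, and is held upright by its cap about 14 cm up, while the empty one stands open where it was, and the job is handed in.

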